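# Turn the hall key box to the front and hold its lid open

## Robot

A 7-joint arm with a two-finger parallel gripper is mounted at the origin on the work surface. World frame = base frame: x ahead of the robot, y to its left, z up, the work surface at z = 0. Lengths are in m, angles in degrees, forces in N, time in s.
With the tool pointing down it reaches from about 0.4 to 0.9 m from the base axis. Payload 5.5 kg.
Tool frame: the origin (TCP) lies between the finger pads; the fingertips stand ahead of it and the grasp point (between the pads) is the TCP (arm.tip_extent is the z of the fingertips in the tool frame, in m); z points along the fingers, y is the line along which they close (so a half turn about z gives the same grasp; the last joint's range is limited). The gripper opens to 85 mm and grips with 20 to 120 N. Pads are 22 mm wide; open, the fingers measure 114 mm over their backs; the gripper's body (76 mm by 85 mm) begins 54 mm behind the grasp point. The pads swing forward as they close: fully open they stand 13 mm farther back than shut.
Start: joints at [-56.196, 28.699, -24.465, 88.831, 12.651, 65.22, -12.049], TCP at [0.209, 0.616, 0.25] pointing down, gripper open.
Joint ranges: [-164.97, 164.97], [-17.58, 116.51], [-87.97, 89.64], [11.32, 138.91], [-80.73, 260.73], [10.89, 115.49], [-147.41, 147.41]. Speed limits (degrees/s): [147.25, 147.25, 180, 180, 180, 180, 180].

## Interface

Orientations are given as a 3x3 rotation matrix whose columns are the frame's x, y, z axes.
In Python, from plant import arm, cams, spotter gives the robot as it stands.
- The arm moves only by the tool send_rows, never from a script. Its argument "series" is a list of rows, each an object with "fingers": the gripper's target within -1 to 1 (fully open at 1, half-way at 0, shut at -1); "delta_pos": the shift along the tool's x, y, z in mm, a list of three; "dr": the turn, a rotation vector about the tool's x, y, z in degrees, a list of three. A call has 1 to 8 rows; each row is the pose to reach, as a shift and turn from the pose commanded when the call began, along the tool's axes at that moment; what a row does not reach only later rows make up. A row lasts 1/8 s, in which the tool goes at most 62.5 mm and 10.7 degrees, less where a joint would pass 70% of its speed; a pose out of reach is approached as far as the arm can. A call with a gripper value outside its range is refused whole. The fingers move at their own pace and stop on an object; the grip force is fixed at half the most. Time passes only in rows, so rows that repeat a pose let the fingers close. It gives the time, the measured TCP pose, the force, the opening and the grip force at its end, in the units of the state.
- arm.get_state(): the state, without advancing time (a new reading comes with each control period).
- cams.get_image(name): name is "scene" or "top"; returns the picture (400x640x3 uint8, red, green, blue); there is no depth.
- cams.camera_params(name): a dict with "fx", "fy", "cx", "cy" (pixels), "R" (3x3) and "t" (3): a world point X has camera coordinates R X + t. Camera axes: x right, y down, z forward; pixel columns grow to the right and rows downward; lengths in m; the calibration is good to about 2 mm. A picture is of the moment at which its call begins. camera_params takes no time and is no camera call.
- arm.job_done(): hands the job in; it is judged then, once.
Trained networks look in the newest picture that a camera, given by its name, has taken for a name from the list of things; names that differ only in an ending like _2 or _b are one class to them, and where a whole thing is asked for, a point or a joint stands for the part that bears it (a point fixed in the world has none). Each returns a list of dicts, best first, with "confidence" (0 to 1); they miss things now and then, are a little off and sometimes report something else, mostly with a low value. They report only what shows in the picture. A call takes as long as a camera call.
- spotter.spot_in(camera, thing): "centre" ([column, row] in pixels, amid what is visible of it).
- spotter.place_of(camera, thing): "centre" ([column, row] in pixels: a listed point, or the origin of a listed thing).
The state is a dict: "time": time; "joint_pos": joint angles; "qd": joint speeds; "joint_efforts": joint torques, N m; "position": TCP position; "tcp_rot": TCP orientation; "ft_force": force on the tool from outside, world axes, zero at the start; "torque": the same for the moment, N m; "finger_gap": finger opening in m; "gripper_force": force on a finger pad.
Only numpy, scipy, OpenCV 4.12 (cv2) and the standard library are available. Lean on these libraries where they do the work, as an engineer would, in place of code of your own. Each camera call takes 0.05 s, during which the arm holds its last target. There are 200 camera calls.

## Task

The key box on the hall table stands on a turntable and is turned aside: turn it clockwise (seen from above) until it comes up against its stop, its front brass mark in line with the brass pointer on the base, with the lid shut. Then lift the lid, which falls shut if let go, and hold it open with the gripper at 60 degrees from shut so that someone can reach the keys; finish while still holding it there. Leave the bowl, the candle jar, the vase and the book where they are.

Things in the scene. Friction and masses are not known exactly. Their poses are not given: they have to be found in the camera images.
- swivel_base: Fixed black steel disc, 290 mm across, 12 mm high, screwed to the table. Origin: centre of its underside, on the turntable's vertical axis. Its -x axis points along the small brass pointer that sticks out to 172 mm from the axis (12 mm wide and high): that way the front of the key box must face.
- turntable (a joint): Angle of the turntable in rad: 0 = against its hard stop, the box facing the pointer; positive = counter-clockwise seen from above; range 0 to 1.4. Friction of about 0.25 N m, no spring: it stays where it is left. It is a dark wooden disc 280 mm across, top 29 mm above the table, with a brass strip mark at its front edge, and carries the key box (see hinge_mid).
- lid (a joint): Opening angle of the lid in rad: 0 = shut, grows as the front edge lifts, stop at 1.75; the wanted 60 degrees is 1.05. Its own weight (about 0.3 kg) and a light spring (0.15 to 0.3 N m) close it from any angle; about 3 N upwards at the bar lifts it.
- lid_panel: Dark wooden lid, 166 mm front to back, 226 mm wide, 12 mm thick; shut, its underside is 110 mm and its top 122 mm above the table. Origin: on the hinge axis, middle of the rear edge, at the underside. Its front is its own -x: it reaches from 3 mm behind the hinge to 163 mm in front. y is the hinge axis (level), z points out of its top. Near the front edge stands a brass grip bar (bar_mid).
- bar_mid (a point): Middle of the lid's brass grip bar: round, 12 mm in diameter, 100 mm long, parallel to the hinge, on two thin posts 44 mm either side. It lies 140 mm in front of the hinge and 38 mm above the lid's top (50 above its underside): when shut 160 mm above the table, 60 mm in front of the turntable's axis. Axes as the lid's. Pinched from above, the bar turns in the fingers as the lid opens.
- hinge_mid (a point): Middle of the lid's hinge axis, 80 mm behind the turntable's axis, 110 mm above the table; axes as the lid's. The lid closes an open-topped light wooden box with keys in it, fixed on the turntable: 160 mm front to back, 220 mm wide, centred on the axis, walls 9 mm thick, rim 110 mm above the table.
- bowl: Bystander: white ceramic bowl, 90 mm across, 40 mm high. Origin: centre of its underside.
- candle: Bystander: amber candle jar, 72 mm across, 85 mm high. Origin: centre of its underside.
- vase: Bystander: blue ceramic bud vase, 84 mm across at the widest, 105 mm high. Origin: centre of its underside.
- book: Bystander: blue hardback book lying flat, 120 x 180 mm, 24 mm thick. Origin: centre of its underside.

How it is judged (in metres and radians):
On the way, in this order (a step that is already met when the one before it is completed fails the run):
1. the turntable is against its stop (within 0.05 rad) with the lid shut (below 0.1 rad) (value of joint turntable below 0.05 rad and value of joint lid below 0.1 rad), for 0.2 s.
2. the fingers hold the lid open at 60 degrees, with the turntable still at its stop (value of joint turntable below 0.05 rad and value of joint lid between 0.942 and 1.152 rad and contact force between the fingers and lid_panel above 0.3 N), for 0.3 s.
At the end, for the whole second after the job is handed in: The turntable is within 0.05 rad of its stop, the lid stands still at 60 degrees (1.047 rad) within 6 degrees (0.105 rad), the fingers are in contact with the lid (over 0.3 N) and no bystander props it; the bystanders are within 30 mm of where they were (all of step 2 and velocity of joint lid between -0.1 and 0.1 rad/s and contact force between lid_panel and bowl below 0.1 N and contact force between lid_panel and candle below 0.1 N and contact force between lid_panel and vase below 0.1 N and contact force between lid_panel and book below 0.1 N and distance of each of bowl, candle, vase, book from where it was at the start of the episode below 0.03 m); the arm keeps its last pose, push and grip.
It fails at once if the bowl is pushed away (30 mm) or tipped over (distance of bowl from where it was at the start of the episode above 0.03 m or angle between bowl's own z axis and vertical above 0.5 rad).
It fails at once if the candle is pushed away (30 mm) or tipped over (distance of candle from where it was at the start of the episode above 0.03 m or angle between candle's own z axis and vertical above 0.5 rad).
It fails at once if the vase is pushed away (30 mm) or tipped over (distance of vase from where it was at the start of the episode above 0.03 m or angle between vase's own z axis and vertical above 0.5 rad).
It fails at once if the book is pushed away (30 mm) or tipped over (distance of book from where it was at the start of the episode above 0.03 m or angle between book's own z axis and vertical above 0.5 rad).
It also fails if it takes over 38 s, if anything falls off the work surface, if the arm or the gripper's body presses on something with over 40 N, if the wrist force passes 120 N, or if a joint passes its speed limit or range.

## Working session

There is one attempt and no reset: what is moved stays moved. The work goes in short steps, Python scripts to look and compute and a tool call to move; the robot and the scene stay as the last step left them, time stands still between calls to the robot, and variables do not carry over. Pictures are saved under pics/ and viewed, at most 10 in all, crops included, and the job is handed in when it is done.

Besides the shell and the picture viewer there is one more tool, called after "Call:" by a JSON object that holds its "op" and its "data". send_rows: Moves the arm, as the interface text tells. Its arguments: {"type":"object","properties":{"series":{"type":"array"}},"required":["series"]}

```bash
mkdir -p pics; ls
python3 - <<'E'
from plant import arm,cams,spotter
import cv2,numpy as np
for c in("top","scene"):
    cv2.imwrite(f"pics/{c}0.png",cams.get_image(c)[:,:,::-1])
    p=cams.camera_params(c);print(c,p)
    for t in "swivel_base turntable lid_panel bar_mid hinge_mid bowl candle vase book".split():
        print(t,[(np.round(d["centre"],1),round(d["confidence"],2)) for d in spotter.place_of(c,t)][:3])
s=arm.get_state();print(s,arm.tip_extent)
E
```

```text
pics
top {'fx': 423.54709595849806, 'fy': 423.54709595849806, 'cx': 322.4548291385881, 'cy': 199.38366903761016, 'R': array([[ 0.01904383, -0.99941601,  0.02837196],
       [-0.99767733, -0.02085161, -0.06484712],
       [ 0.06540085, -0.02707113, -0.9974918 ]]), 't': array([-0.01258897,  0.53906601,  1.34401277])}
swivel_base [(array([359.4, 194.1]), 0.91)]Traceback (most recent call last):
  File "<stdin>", line 7, in <module>
ValueError: it knows: bar_mid, book, bowl, candle, hinge_mid, lid_panel, swivel_base, vase
```

View pics/top0.png

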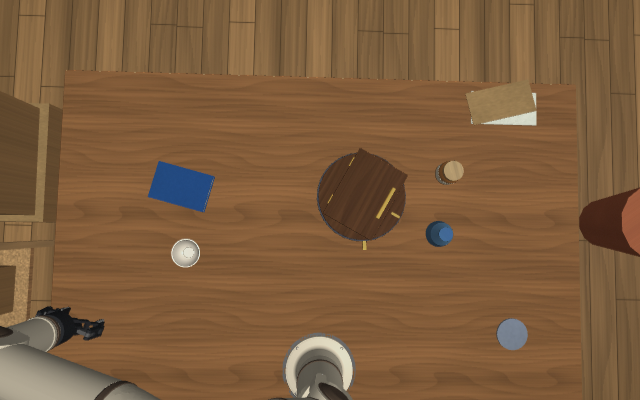

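The top view shows the box at about (362,197) with its front facing right and down. The pointer is at (364,245), the bar at (386,203), the mark at (395,215), the vase at (440,234) and the candle at (450,172).

```bash
cat > h.py <<'E'
from plant import arm,cams,spotter
import cv2,numpy as np
def ray(c,uv):
    p=cams.camera_params(c);R=p["R"];o=-R.T@p["t"]
    d=R.T@np.array([(uv[0]-p["cx"])/p["fx"],(uv[1]-p["cy"])/p["fy"],1]);return o,d
def onz(c,uv,z):
    o,d=ray(c,uv);return o+d*(z-o[2])/d[2]
def proj(c,X):
    p=cams.camera_params(c);q=p["R"]@np.array(X)+p["t"];return np.array([p["fx"]*q[0]/q[2]+p["cx"],p["fy"]*q[1]/q[2]+p["cy"]])
Z=dict(swivel_base=0,lid_panel=.110,bar_mid=.160,hinge_mid=.110,bowl=0,candle=0,vase=0,book=0)
def find(names=Z,zs=Z):
    for c in("top","scene"):
        cams.get_image(c)
        for t in names:
            for d in spotter.place_of(c,t)[:2]:
                print(c,t,np.round(d["centre"],1),round(d["confidence"],2),np.round(onz(c,d["centre"],zs[t]),3))
E
python3 - <<'E'
from h import *
find()
cv2.imwrite("pics/scene0.png",cams.get_image("scene")[:,:,::-1])
print(cams.camera_params("scene"))
s=arm.get_state();print(s,arm.tip_extent)
print("pointer tip",onz("top",(364.5,249),.012),"mark",onz("top",(395.5,215),.03))
E
```

```text
top swivel_base [359.8 193.7] 0.61 [ 0.562 -0.124  0.   ]
top lid_panel [343.1 182.4] 0.66 [ 0.586 -0.06   0.11 ]
top bar_mid [386.9 203.5] 0.97 [ 0.522 -0.184  0.16 ]
top hinge_mid [342.9 180.7] 0.72 [ 0.591 -0.06   0.11 ]
top bowl [187.2 251. ] 0.78 [0.366 0.428 0.   ]
top candle [444.3 172.9] 0.62 [ 0.636 -0.402  0.   ]
top vase [435.5 230.9] 0.73 [ 0.445 -0.374  0.   ]
top book [181.2 185.9] 0.65 [0.574 0.455 0.   ]
scene swivel_base [272.1 203.5] 0.63 [ 0.562 -0.126 -0.   ]
scene lid_panel [275.6 204.2] 0.86 [ 0.595 -0.053  0.11 ]
scene lid_panel [274.8 203.3] 0.7 [ 0.594 -0.057  0.11 ]
scene bar_mid [264.5 163. ] 0.94 [ 0.534 -0.179  0.16 ]
scene hinge_mid [277.7 201.6] 0.58 [ 0.583 -0.056  0.11 ]
scene bowl [428.2 272.8] 0.7 [0.358 0.427 0.   ]
scene candle [209.4 173.6] 0.94 [ 0.651 -0.393  0.   ]
scene vase [261.4 148.7] 0.87 [ 0.428 -0.357  0.   ]
scene vase [278.3 202.5] 0.44 [ 0.543 -0.114  0.   ]
scene book [392.4 324.5] 0.74 [0.572 0.463 0.   ]
{'fx': 420.6849751225772, 'fy': 420.6849751225772, 'cx': 312.6611430435478, 'cy': 205.8627234126895, 'R': array([[-0.74030228, 
[... 405 characters left out ...]
-0.02501395, -0.04101555]), 'joint_efforts': array([ 1.23339214e-04, -5.69381475e+01, -5.81096783e+00, -2.81342697e+01,
        1.27472193e-02,  1.90695173e-03,  2.17863982e-05]), 'position': array([0.20860851, 0.61556912, 0.25030471]), 'tcp_rot': array([[-9.47085897e-01,  3.20980218e-01, -5.88836532e-05],
       [ 3.20980221e-01,  9.47085896e-01, -5.62937282e-05],
       [ 3.76987043e-05, -7.22154841e-05, -9.99999997e-01]]), 'ft_force': array([ 0.51671162, -0.38620853,  0.69965888]), 'torque': array([-0.0292301 ,  0.00516349, -0.00405396]), 'gripper_force': 0.0, 'finger_gap': 0.08541086464826667} 0.019
pointer tip [ 0.38268059 -0.14013449  0.012     ] mark [ 0.4933069 -0.2357742  0.03     ]
```

View pics/scene0.png

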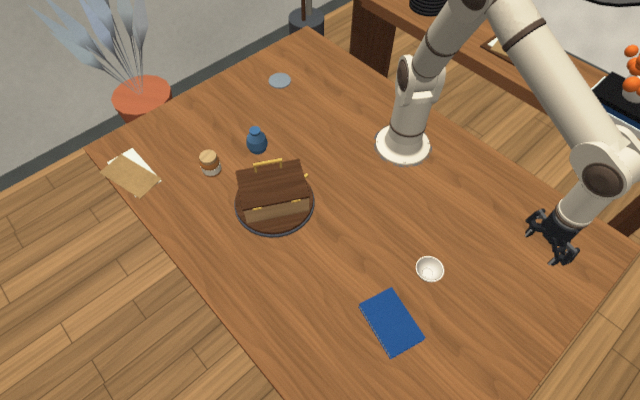

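```bash
cat >> h.py <<'E'
from scipy.optimize import least_squares
def model(a,th):
    f=np.array([-np.cos(th),-np.sin(th)])  # front heading, th from -x
    return dict(swivel_base=[*a,0],bar_mid=[*(a+.06*f),.16],hinge_mid=[*(a-.08*f),.11])
def fit(n=2):
    obs=[]
    for _ in range(n):
        for c in("top","scene"):
            cams.get_image(c)
            for t in("swivel_base","bar_mid","hinge_mid"):
                for d in spotter.place_of(c,t)[:1]: obs.append((c,t,np.array(d["centre"])))
    r=least_squares(lambda p:np.concatenate([proj(c,model(p[:2],p[2])[t])-u for c,t,u in obs]),[.56,-.126,1.0],loss="soft_l1")
    res=r.fun.reshape(-1,2)
    for o,e in zip(obs,res):print(o[0],o[1],e.round(1))
    print("axis",r.x[:2].round(4),"th",np.degrees(r.x[2]).round(1),model(r.x[:2],r.x[2]));return r.x
E
python3 - <<'E'
from h import *
fit()
im=cams.get_image("top")[:,:,::-1]
hsv=cv2.cvtColor(im,cv2.COLOR_BGR2HSV)
cv2.imwrite("pics/crop1.png",cv2.resize(im[140:260,300:420],None,fx=5,fy=5,interpolation=cv2.INTER_CUBIC))
E
```

```text
top swivel_base [1.8 1.4]
top bar_mid [1.7 0.4]
top hinge_mid [-4.3  0.3]
scene swivel_base [ 0.2 -2.4]
scene bar_mid [-0.5  2.4]
scene hinge_mid [-3.1  1.1]
top swivel_base [-0.7  1.4]
top bar_mid [0.  1.5]
top hinge_mid [-5.7 -1.5]
scene swivel_base [-0.7 -0.4]
scene bar_mid [-1.1  0.1]
scene hinge_mid [0.1 0.8]
axis [ 0.5504 -0.1248] th 61.4 {'swivel_base': [np.float64(0.5504064200461651), np.float64(-0.12476565228836015), 0], 'bar_mid': [np.float64(0.5216655871465957), np.float64(-0.17743409183462946), 0.16], 'hinge_mid': [np.float64(0.5887275305789245), np.float64(-0.054541066226667725), 0.11]}
```

View pics/crop1.png

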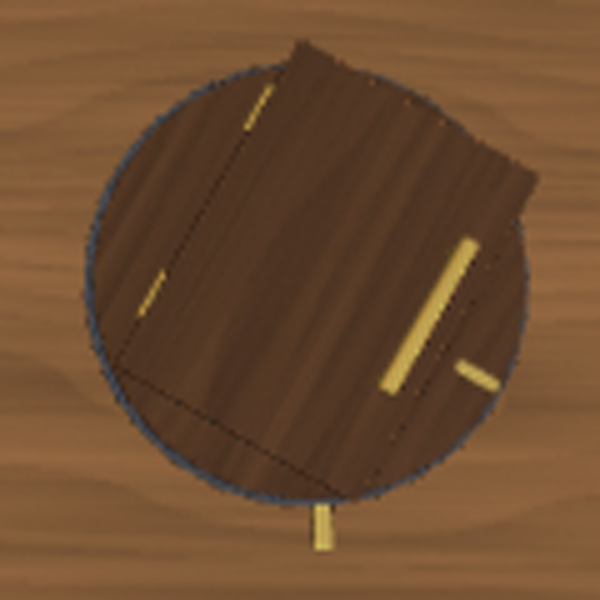

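The crop shows, in full-picture pixels: bar centre (386.1,203.1), hinge middle (341.1,180.1), disc centre (361.4,196.6), pointer (364.2,240.8) to (364.8,249.8), and mark (395.6,215).

Run:
```python
from h import *
o=.4
def w(u,v,z):return onz("top",(300+u/5-o,140+v/5-o),z)
for n,a in dict(bar=(430.5,315.5,.163),b1=(472,241,.163),b2=(389,390,.163),hinge=(205.5,200.5,.115),h1=(259,108,.115),h2=(152,293,.115),disc=(307,283,.02),ptip=(324,549,.012),proot=(321,504,.012),mark=(478,375,.03)).items():print(n,w(*a).round(4))
```

```text
bar [ 0.5239 -0.1804  0.163 ]
b1 [ 0.5675 -0.204   0.163 ]
b2 [ 0.4805 -0.1568  0.163 ]
hinge [ 0.5931 -0.0527  0.115 ]
h1 [ 0.6497 -0.0841  0.115 ]
h2 [ 0.5368 -0.0217  0.115 ]
disc [ 0.5519 -0.1257  0.02  ]
ptip [ 0.3814 -0.1398  0.012 ]
proot [ 0.4102 -0.1375  0.012 ]
mark [ 0.4946 -0.2348  0.03  ]
```

Call:
{"op": "send_rows", "data": {"series": [{"fingers": 1, "delta_pos": [-62, -73, 0], "dr": [0, 0, 1]}, {"fingers": 1, "delta_pos": [-120, -141, 0], "dr": [0, 0, 2]}, {"fingers": 1, "delta_pos": [-158, -186, 0], "dr": [0, 0, 3]}, {"fingers": 1, "delta_pos": [-198, -233, 0], "dr": [0, 0, 4]}, {"fingers": 1, "delta_pos": [-238, -280, 0], "dr": [0, 0, 5]}, {"fingers": 1, "delta_pos": [-277, -326, 0], "dr": [0, 0, 6]}, {"fingers": 1, "delta_pos": [-317, -373, 0], "dr": [0, 0, 7]}, {"fingers": 1, "delta_pos": [-356, -419, 0], "dr": [0, 0, 8]}]}}

```text
time: 2.9
position: [0.3936, 0.149, 0.2509]
tcp_rot: [[-0.893, 0.45, 0.002], [0.45, 0.893, 0.001], [-0.001, 0.001, -1.0]]
ft_force: [1.3, 1.2, 0.1]
finger_gap: 0.0858
gripper_force: 0.0
```

```bash
cat >> h.py <<'E'
def to(p,yaw,z=(0,0,-1)):
    """shift/turn in tool axes to reach p with tool y at yaw deg (tool down)"""
    s=arm.get_state();R=s["tcp_rot"];y=np.array([np.cos(np.radians(yaw)),np.sin(np.radians(yaw)),0]);z=np.array(z,float)
    T=np.column_stack([np.cross(y,z),y,z])
    print("t",s["time"],"pos",s["position"].round(4),"q",s["joint_pos"].round(0),"F",s["ft_force"].round(1),"T",s["torque"].round(1),"gap",round(s["finger_gap"],4))
    print("shift mm",(R.T@(np.array(p)-s["position"])*1000).round(1),"rot",np.degrees(cv2.Rodrigues(R.T@T)[0].ravel()).round(2))
E
python3 -c "
from h import *
to([.524,-.180,.25],61.5)"
```

```text
t 2.9 pos [0.3936 0.149  0.2509] q [-15.   3. -10. 120.   1.  56.  38.] F [1.3 1.2 0.1] T [ 0.  -0.1 -0.1] gap 0.0858
shift mm [-264.5 -235.2    0.9] rot [0.08 0.07 1.76]
```

Call:
{"op": "send_rows", "data": {"series": [{"fingers": 1, "delta_pos": [-40, -35, 0], "dr": [0, 0, 0.5]}, {"fingers": 1, "delta_pos": [-80, -71, 0], "dr": [0, 0, 1]}, {"fingers": 1, "delta_pos": [-120, -106, 0], "dr": [0, 0, 1.8]}, {"fingers": 1, "delta_pos": [-160, -142, 0], "dr": [0, 0, 1.8]}, {"fingers": 1, "delta_pos": [-200, -177, 0], "dr": [0, 0, 1.8]}, {"fingers": 1, "delta_pos": [-229, -203, 0], "dr": [0, 0, 1.8]}, {"fingers": 1, "delta_pos": [-229, -203, 0], "dr": [0, 0, 1.8]}, {"fingers": 1, "delta_pos": [-229, -203, 0], "dr": [0, 0, 1.8]}]}}

```text
time: 3.9
position: [0.506, -0.1327, 0.2501]
tcp_rot: [[-0.879, 0.477, -0.001], [0.477, 0.879, 0.001], [0.001, 0.0, -1.0]]
ft_force: [-0.3, -0.5, 0.7]
finger_gap: 0.0857
gripper_force: 0.0
```

```bash
python3 -c "
from h import *
to([.524,-.180,.162],61.5)"
```

```text
t 3.9 pos [ 0.506  -0.1327  0.2501] q [  7.  14.   6. 108.  -2.  58.  75.] F [-0.3 -0.5  0.7] T [ 0.1  0.  -0. ] gap 0.0857
shift mm [-38.5 -33.   88. ] rot [ 0.02 -0.05 -0.01]
```

Call:
{"op": "send_rows", "data": {"series": [{"fingers": 1, "delta_pos": [-20, -17, 0], "dr": [0, 0, 0]}, {"fingers": 1, "delta_pos": [-38.5, -33, 0], "dr": [0, 0, 0]}, {"fingers": 1, "delta_pos": [-38.5, -33, 10], "dr": [0, 0, 0]}, {"fingers": 1, "delta_pos": [-38.5, -33, 30], "dr": [0, 0, 0]}, {"fingers": 1, "delta_pos": [-38.5, -33, 50], "dr": [0, 0, 0]}, {"fingers": 1, "delta_pos": [-38.5, -33, 70], "dr": [0, 0, 0]}, {"fingers": 1, "delta_pos": [-38.5, -33, 88], "dr": [0, 0, 0]}, {"fingers": 1, "delta_pos": [-38.5, -33, 88], "dr": [0, 0, 0]}]}}

```text
time: 4.9
position: [0.5229, -0.1791, 0.1606]
tcp_rot: [[-0.879, 0.476, -0.004], [0.476, 0.879, 0.002], [0.004, -0.0, -1.0]]
ft_force: [0.8, 0.3, -0.8]
finger_gap: 0.0853
gripper_force: 0.0
```

Call:
{"op": "send_rows", "data": {"series": [{"fingers": 0, "delta_pos": [0, 0, 0], "dr": [0, 0, 0]}, {"fingers": -0.6, "delta_pos": [0, 0, 0], "dr": [0, 0, 0]}, {"fingers": -1, "delta_pos": [0, 0, 0], "dr": [0, 0, 0]}, {"fingers": -1, "delta_pos": [0, 0, 0], "dr": [0, 0, 0]}, {"fingers": -1, "delta_pos": [0, 0, 0], "dr": [0, 0, 0]}, {"fingers": -1, "delta_pos": [0, 0, 0], "dr": [0, 0, 0]}, {"fingers": -1, "delta_pos": [0, 0, 0], "dr": [0, 0, 0]}, {"fingers": -1, "delta_pos": [0, 0, 0], "dr": [0, 0, 0]}]}}

```text
time: 5.9
position: [0.5253, -0.1796, 0.1626]
tcp_rot: [[-0.879, 0.476, 0.002], [0.476, 0.879, 0.001], [-0.001, 0.002, -1.0]]
ft_force: [3.2, 5.1, 1.1]
finger_gap: 0.0098
gripper_force: 58.5
```

```bash
python3 -c "
from h import *
to([.524,-.180,.162],61.5)
for c in('top','scene'):
    im=cams.get_image(c)
    u=proj(c,[.53,-.15,.15]).astype(int)
    cv2.imwrite(f'pics/g_{c}.png',cv2.resize(im[max(u[1]-60,0):u[1]+60,u[0]-60:u[0]+60,::-1],None,fx=4,fy=4,interpolation=cv2.INTER_CUBIC))
cv2.imwrite('pics/g.png',np.hstack([cv2.resize(cv2.imread(f'pics/g_{c}.png'),(390,390)) for c in('top','scene')]))
"
```

```text
t 5.9 pos [ 0.5253 -0.1796  0.1626] q [ 11.  23.   7. 108.  -4.  49.  81.] F [3.2 5.1 1.1] T [ 0.9 -0.5 -0.1] gap 0.0098
shift mm [ 0.9 -1.   0.6] rot [0.1  0.05 0.04]
```

View pics/g.png

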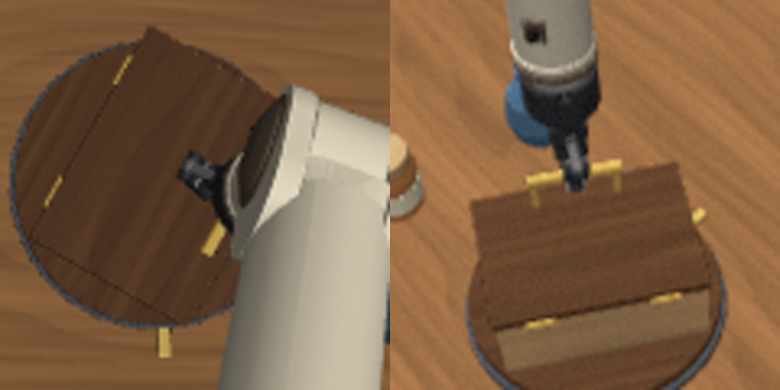

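The bar is held at its middle with the lid shut. Next I turn the box clockwise along the arc, starting with 30°.

Call:
{"op": "send_rows", "data": {"series": [{"fingers": -1, "delta_pos": [3.1, 0.1, 0], "dr": [0, 0, 3]}, {"fingers": -1, "delta_pos": [8.4, 0.6, 0], "dr": [0, 0, 8]}, {"fingers": -1, "delta_pos": [13.5, 1.5, 0], "dr": [0, 0, 13]}, {"fingers": -1, "delta_pos": [18.5, 2.9, 0], "dr": [0, 0, 18]}, {"fingers": -1, "delta_pos": [24.4, 5.2, 0], "dr": [0, 0, 24]}, {"fingers": -1, "delta_pos": [30, 8, 0], "dr": [0, 0, 30]}, {"fingers": -1, "delta_pos": [30, 8, 0], "dr": [0, 0, 30]}]}}

```text
time: 6.88
position: [0.5025, -0.1581, 0.1626]
tcp_rot: [[-0.523, 0.852, 0.001], [0.852, 0.523, 0.001], [0.0, 0.002, -1.0]]
ft_force: [2.3, 5.0, -0.2]
finger_gap: 0.0095
gripper_force: 58.6
```

```bash
python3 -c "
from h import *
to([.4922,-.1309,.162],4.7)"
```

```text
t 6.875 pos [ 0.5025 -0.1581  0.1626] q [  4.  21.  13. 112.  -6.  48.  52.] F [ 2.3  5.  -0.2] T [ 1.  -0.5 -0. ] gap 0.0095
shift mm [28.6  5.4  0.6] rot [ 9.000e-02 -2.000e-02  2.682e+01]
```

Call:
{"op": "send_rows", "data": {"series": [{"fingers": -1, "delta_pos": [5.2, 0.2, 0], "dr": [0, 0, 5]}, {"fingers": -1, "delta_pos": [11.4, 1.1, 0], "dr": [0, 0, 11]}, {"fingers": -1, "delta_pos": [17.5, 2.6, 0], "dr": [0, 0, 17]}, {"fingers": -1, "delta_pos": [22.5, 4.4, 0], "dr": [0, 0, 22]}, {"fingers": -1, "delta_pos": [25.4, 5.6, 0], "dr": [0, 0, 25]}, {"fingers": -1, "delta_pos": [27.2, 6.5, 0], "dr": [0, 0, 27]}, {"fingers": -1, "delta_pos": [28.2, 7, 0], "dr": [0, 0, 28]}, {"fingers": -1, "delta_pos": [28.2, 7, 0], "dr": [0, 0, 28]}]}}

```text
time: 7.88
position: [0.4937, -0.1316, 0.1626]
tcp_rot: [[-0.061, 0.998, 0.001], [0.998, 0.061, 0.0], [0.0, 0.001, -1.0]]
ft_force: [4.0, 3.3, 0.9]
finger_gap: 0.0097
gripper_force: 59.1
```

```bash
python3 -c "
from h import *
to([.4922,-.1309,.162],4.7)
im=cams.get_image('top')
cv2.imwrite('pics/t2.png',cv2.resize(im[140:260,300:420,::-1],None,fx=5,fy=5,interpolation=cv2.INTER_CUBIC))
"
```

```text
t 7.875 pos [ 0.4937 -0.1316  0.1626] q [ -4.  20.  18. 114.  -8.  47.  23.] F [4.  3.3 0.9] T [ 0.6 -0.8  0.2] gap 0.0097
shift mm [ 0.7 -1.5  0.6] rot [ 0.08 -0.   -1.18]
```

View pics/t2.png

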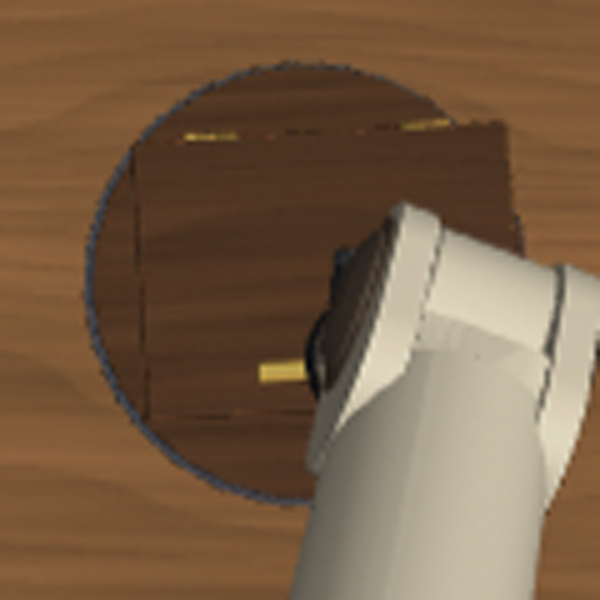

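The hinge plates are at crop (210,137) and (427,125), so the box is nearly in line with the pointer. I'll push on a little to find the stop by force.

Call:
{"op": "send_rows", "data": {"series": [{"fingers": -1, "delta_pos": [1.5, 0, 0], "dr": [0, 0, 1]}, {"fingers": -1, "delta_pos": [3, 0.1, 0], "dr": [0, 0, 2]}, {"fingers": -1, "delta_pos": [3, 0.1, 0], "dr": [0, 0, 2]}]}}

```text
time: 8.3
position: [0.4938, -0.1313, 0.1628]
tcp_rot: [[-0.025, 1.0, 0.002], [1.0, 0.025, -0.003], [-0.003, 0.002, -1.0]]
ft_force: [4.8, -3.5, -0.1]
finger_gap: 0.0101
gripper_force: 62.1
```

```bash
python3 -c "
from h import *
to([.4922,-.1309,.162],4.7)
w=lambda u,v:onz('top',(299.6+u/5,139.6+v/5),.115)
d=w(427,125)-w(210,137);print(np.degrees(np.arctan2(d[0],-d[1])))"
```

```text
t 8.3 pos [ 0.4938 -0.1313  0.1628] q [ -4.  20.  19. 115.  -8.  47.  21.] F [ 4.8 -3.5 -0.1] T [-0.7 -1.   0.7] gap 0.0101
shift mm [ 0.5 -1.6  0.7] rot [ 0.12  0.2  -3.25]
4.50376931094066
```

The TCP stopped moving while the sideways force reversed, so the box is against its stop. It stands at 4.5°, against 4.7° for the pointer. Next I lift the lid along the hinge arc.

Call:
{"op": "send_rows", "data": {"series": [{"fingers": -1, "delta_pos": [0, 0, 0], "dr": [0, 0, 0]}, {"fingers": -1, "delta_pos": [0.3, 4.8, -12], "dr": [2, 0, 0]}, {"fingers": -1, "delta_pos": [0.6, 10.8, -23.6], "dr": [4, 0, 0]}, {"fingers": -1, "delta_pos": [1, 17.7, -34.5], "dr": [5, 0, 0]}, {"fingers": -1, "delta_pos": [1.4, 25.5, -44.9], "dr": [7, 0, 0]}, {"fingers": -1, "delta_pos": [1.9, 34.2, -54.5], "dr": [9, 0, 0]}, {"fingers": -1, "delta_pos": [2.4, 43.7, -63.3], "dr": [10, 0, 0]}, {"fingers": -1, "delta_pos": [2.4, 43.7, -63.3], "dr": [10, 0, 0]}]}}

```text
time: 9.3
position: [0.5345, -0.1284, 0.2247]
tcp_rot: [[-0.024, 0.984, -0.179], [1.0, 0.023, -0.008], [-0.003, -0.179, -0.984]]
ft_force: [-1.4, -4.3, -2.1]
finger_gap: 0.0098
gripper_force: 59.8
```

```bash
cat >> h.py <<'E'
def lidstat(b0=(.4938,-.1313,.1628)):
    s=arm.get_state();d=s["position"]-np.array(b0);h=np.array([.9968,.080]);b=d[:2]@h
    a=np.degrees(np.arctan2(.05+d[2],.14-b))-19.65
    print("t",s["time"],"back",b*1e3,"up",d[2]*1e3,"lid deg",a,"r",np.hypot(.05+d[2],.14-b)*1e3,"F",s["ft_force"].round(1),"T",s["torque"].round(1),"gap",s["finger_gap"],"R",s["tcp_rot"].round(3).tolist(),s["position"].round(4))
E
python3 -c "
from h import *
lidstat()"
```

```text
t 9.3 back 40.83191426028591 up 61.929800173470355 lid deg 28.809549400473536 r 149.54126318896832 F [-1.4 -4.3 -2.1] T [-0.9  0.   0.8] gap 0.00977534779218834 R [[-0.024, 0.984, -0.179], [1.0, 0.023, -0.008], [-0.003, -0.179, -0.984]] [ 0.5345 -0.1284  0.2247]
```

Call:
{"op": "send_rows", "data": {"series": [{"fingers": -1, "delta_pos": [0.6, 8.7, -9.7], "dr": [2, 0, 0]}, {"fingers": -1, "delta_pos": [1.2, 18.2, -18.6], "dr": [4, 0, 0]}, {"fingers": -1, "delta_pos": [1.8, 28.3, -26.6], "dr": [5, 0, 0]}, {"fingers": -1, "delta_pos": [2.5, 39.2, -33.7], "dr": [7, 0, 0]}, {"fingers": -1, "delta_pos": [3.1, 50.6, -39.8], "dr": [9, 0, 0]}, {"fingers": -1, "delta_pos": [4, 65, -45.8], "dr": [10, 0, 0]}, {"fingers": -1, "delta_pos": [4, 65, -45.8], "dr": [10, 0, 0]}, {"fingers": -1, "delta_pos": [4, 65, -45.8], "dr": [10, 0, 0]}]}}

```text
time: 10.3
position: [0.6067, -0.123, 0.2615]
tcp_rot: [[-0.023, 0.938, -0.345], [1.0, 0.02, -0.012], [-0.004, -0.345, -0.939]]
ft_force: [-3.0, -3.0, 11.5]
finger_gap: 0.0099
gripper_force: 60.3
```

```bash
python3 -c "
from h import *
lidstat()
im=cams.get_image('top')
im2=cams.get_image('scene')
cv2.imwrite('pics/e.png',np.hstack([cv2.resize(i[:,:,::-1],(390,390),interpolation=cv2.INTER_CUBIC) for i in (im[140:260,300:420],im2[110:240,210:340])]))
"
```

```text
t 10.3 back 113.17696064992937 up 98.6971869838989 lid deg 60.12455017986478 r 151.09708421045067 F [-3.  -3.  11.5] T [-0.6  1.   0.8] gap 0.009880691508987887 R [[-0.023, 0.938, -0.345], [1.0, 0.02, -0.012], [-0.004, -0.345, -0.939]] [ 0.6067 -0.123   0.2615]
```

View pics/e.png

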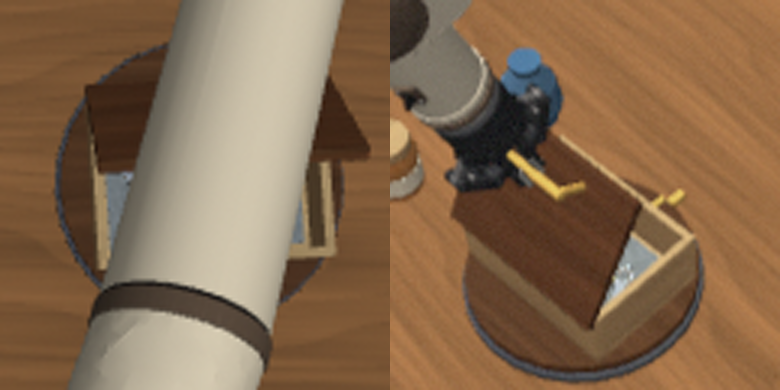

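The lid stands at about 60° with the gripper on the bar, and the box rim in the top view (crop (108,268) to (336,253)) still lines up with the pointer direction. I'll hold for a moment and check that nothing moves.

Call:
{"op": "send_rows", "data": {"series": [{"fingers": -1, "delta_pos": [0, 0, 0], "dr": [0, 0, 0]}, {"fingers": -1, "delta_pos": [0, 0, 0], "dr": [0, 0, 0]}, {"fingers": -1, "delta_pos": [0, 0, 0], "dr": [0, 0, 0]}, {"fingers": -1, "delta_pos": [0, 0, 0], "dr": [0, 0, 0]}, {"fingers": -1, "delta_pos": [0, 0, 0], "dr": [0, 0, 0]}, {"fingers": -1, "delta_pos": [0, 0, 0], "dr": [0, 0, 0]}]}}

```text
time: 11.15
position: [0.6065, -0.1229, 0.2615]
tcp_rot: [[-0.023, 0.939, -0.344], [1.0, 0.02, -0.012], [-0.004, -0.345, -0.939]]
ft_force: [-2.8, -3.8, 11.6]
finger_gap: 0.0099
gripper_force: 60.2
```

```bash
python3 -c "
from h import *
lidstat()
s=arm.get_state();print(s['qd'].round(2))
c='scene'
im=cams.get_image(c)
# predicted lid/box corners for lid=60.5deg, turntable at 4.6
a=np.array([.552,-.126]);h=np.radians(4.6);f=np.array([-np.cos(h),-np.sin(h)]);l=np.array([f[1],-f[0]])
L=np.radians(60)
out=cv2.resize(im[110:240,210:340,::-1],None,fx=4.5,fy=4.5,interpolation=cv2.INTER_CUBIC)
def pt(fx,ly,z):
    u=(proj(c,[*(a+f*fx+l*ly),z])-[210,110]+.5)*4.5;cv2.circle(out,tuple(int(v) for v in u),3,(0,255,0),-1)
for s in(-1,1):
    pt(.08,s*.11,.11)
    for e in(-.003,.163):
        x=e;z=.012;pt(-.08+x*np.cos(L)-z*np.sin(L),s*.113,.11+x*np.sin(L)+z*np.cos(L))
    pt(-.08+.14*np.cos(L)-.05*np.sin(L),s*.05,.11+.14*np.sin(L)+.05*np.cos(L))
cv2.imwrite('pics/f.png',out)
"
```

```text
t 11.15 back 113.00670727502201 up 98.66117864194112 lid deg 60.058589592908184 r 151.09197161777814 F [-2.8 -3.8 11.6] T [-0.7  0.9  0.8] gap 0.009881536520583087 R [[-0.023, 0.939, -0.344], [1.0, 0.02, -0.012], [-0.004, -0.345, -0.939]] [ 0.6065 -0.1229  0.2615]
[-0.05  0.04  0.02 -0.02 -0.04  0.1  -0.09]
```

View pics/f.png

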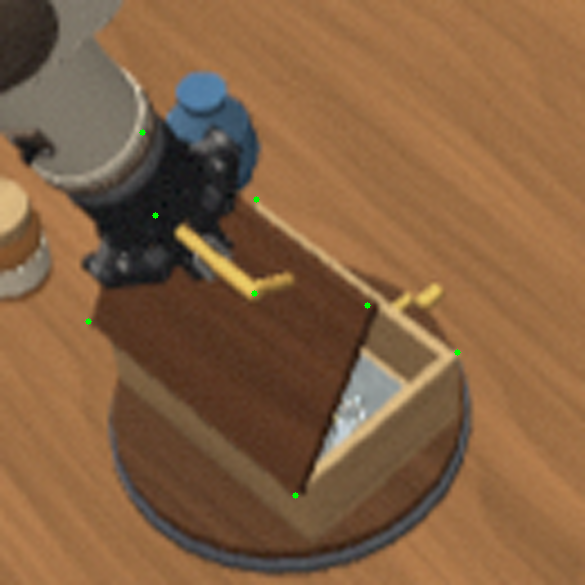

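The predicted corners for a 60° lid and the box at its stop (lid corners (88,321), (295,495) and (367,305), box corner (457,352), bar end (254,293)) match the picture to within a couple of millimetres. The arm is still, so I'm handing in.

```bash
python3 -c "
from plant import arm
print(arm.job_done())"
```

```text
the job is handed in; nothing more can be done
None
```

I turned the key box to its stop with the lid shut, then lifted the lid; the gripper is holding it still at about 60°, and the job was handed in at about 11 s (no verdict came back) without moving the arm near the bowl, candle jar, vase or book.

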